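# Clip the battery pack into the desk charger

### The job

Put the longer of the two black battery packs into the desk charger: hook its low nose under the charger's lip first, with the other end raised, then swing that end down until the pack lies flat on the floor of the bay, and let go. Leave the shorter pack where it is.

Things in the scene. Friction and masses are not known exactly. Their poses are not given: they have to be found in the camera images.
- long_pack_centre (a point): The longer black battery pack, 120 mm over all: a body 94 long, 44 wide, 30 high and, at its +x end, a nose 26 long, 36 wide and only 13 high, flush with the underside. About 0.18 kg. It starts lying flat on the desk. This point is the body's centre, 15 mm above the underside; x points to the nose (tip 73 mm ahead, rear face 47 mm behind), y across the 44 mm width, z up.
- long_pack_nose (a point): Point in the middle of the longer pack's nose tip: 73 mm ahead (+x) of its centre point and 6.5 mm above its underside. Same axes.
- charger: Grey desk charger on a black foot plate, 176 x 76 x 50 mm, fixed. Origin on the desk under the bay's middle, x along the bay to the lip end, z up. Bay floor: a ridge 36 mm wide, its top at z = 22 mm, x = -66 to +66. At the -x end a stop rises to z = 38, leaning outward (face at x = -66 at the floor, -72 at its top). From x = -60 to +24 the sides are open for fingers, above the 6 mm foot plate.
- short_pack_centre (a point): The shorter battery pack, same look and section, 80 mm long over all: body 54 long, 44 wide, 30 high, nose 26 long. This point is the centre of its body, 15 mm above the underside; x points to its nose. To be left alone.
- charger_lip (a point): Middle of the lower edge of the charger's lip: 48 mm ahead of the charger's origin along x, 44 mm above the desk; same axes. The lip, 6 mm thick, covers the last 18 mm of the bay, to the end wall at x = +66 mm. Cheeks 58 mm apart stand beside it from x = +24 mm on, 36 mm high. When the pack is seated, its underside is on the bay floor and its centre near x = -13 mm, 37 mm above the desk.

How it is judged:
On the way:
1. the longer pack's nose is under the lip while its other end is still raised (x of long_pack_nose in the frame of charger between 0.051 and 0.075 m and z of long_pack_nose in the frame of charger below 0.043 m and y of long_pack_nose in the frame of charger between -0.025 and 0.025 m and angle between long_pack_centre's own z axis and vertical above 0.08 rad), for 0.1 s.
At the end, for the whole second after the job is handed in: The longer pack lies flat (within 4 degrees) on the bay floor (height within 4 mm), its nose at least 3 mm under the lip, in line with the bay within 15 mm sideways and 11 degrees, and released; the shorter pack is within 30 mm of where it was (x of long_pack_nose in the frame of charger between 0.051 and 0.07 m and y of long_pack_centre in the frame of charger between -0.015 and 0.015 m and z of long_pack_centre in the frame of charger between 0.033 and 0.041 m and angle between long_pack_centre's own z axis and vertical below 0.07 rad and angle between the x axis of long_pack_centre and the x axis of charger, either way round below 0.2 rad and distance of short_pack_centre from where it was at the start of the episode below 0.03 m); the robot touches nothing.
It fails at once if the shorter pack was moved by more than 30 mm (distance of short_pack_centre from where it was at the start of the episode above 0.03 m).
It also fails if it takes over 35 s, if anything falls off the work surface, if the arm or the gripper's body presses on something with over 40 N, if the wrist force passes 120 N, or if a joint passes its speed limit or range.

### The arm

A 7-joint arm with a two-finger parallel gripper is mounted at the origin on a cart in front of the work surface, level with it; the furniture and walls round the work are solid. World frame = base frame: x ahead of the robot, y to its left, z up, the work surface at z = 0. Lengths are in m, angles in rad, forces in N, time in s.
With the tool pointing down it reaches from about 0.425 to 0.875 m from the base axis. Payload 9.9 kg.
Tool frame: the origin (TCP) lies between the finger pads; the fingertips stand robot.nose_length ahead of it and the grasp point (between the pads) lies 2 mm behind it (robot.nose_length is the distance from the TCP to the fingertips, in m); z points along the fingers, y is the line along which they close (so a half turn about z gives the same grasp; the last joint's range is limited). The gripper opens to 85 mm and grips with 20 to 120 N. Pads are 22 mm wide; open, the fingers measure 114 mm over their backs; the gripper's body (76 mm by 85 mm) begins 54 mm behind the grasp point. The pads swing forward as they close: fully open they stand 13 mm farther back than shut.
Start: joints at [-1.382, 0.576, 0.025, 1.437, -0.015, 1.129, -0.057], TCP at [0.182, 0.65, 0.248] pointing down, gripper open.
Joint ranges: [-2.76, 2.76], [-0.34, 2.15], [-1.52, 1.57], [0.19, 2.46], [-1.09, 4.23], [0.17, 1.99], [-2.82, 2.82]. Speed limits (rad/s): [2.22, 2.22, 3.01, 3.01, 3.14, 3.14, 3.14].

### API

Orientations are given as a unit quaternion [w, x, y, z].
In Python, from cell import robot gives the robot as it stands. The module is installed in compiled form; this text tells all that it offers.
- The arm moves only by the shell command python3 -m crank 'ROWS' [FORCE]. ROWS is JSON, a list of rows, each an object of numbers: "x", "y", "z": the shift along the tool's x, y, z as a fraction of full scale; "rx", "ry", "rz": the turn, a rotation vector about the tool's x, y, z as a fraction of full scale; "gripper": the opening, from -1 (shut) to 1 (fully open). In form: [{"x": .., "y": .., "z": .., "rx": .., "ry": .., "rz": .., "gripper": ..}, ...]. A call has 1 to 8 rows; each row is the pose to reach, as a shift and turn from the pose commanded when the call began, along the tool's axes at that moment, turning the shorter way round; what a row does not reach only later rows make up. Full scale, the value 1, is 1000 mm for a shift and pi rad for a turn. A row lasts 1/10 s, in which the tool goes at most 50 mm and 8.59 degrees, less where a joint would pass 70% of its speed; a pose out of reach is approached as far as the arm can. A call with a number of a shift or a turn outside -1 to 1 is refused whole. A call with a gripper value outside its range is refused whole. The fingers move at their own pace and stop on an object; FORCE is the grip in N (left out, the last holds). Time passes only in rows, so rows that repeat a pose let the fingers close. It gives the time, the measured TCP pose, the force, the opening and the grip force at its end, in the units of the state.
- robot.get_obs(): the state, without advancing time (a new reading comes with each control period).
- robot.grab_frame(name): name is "side" or "top"; returns a dict with "pixels" (480x640x3 uint8, red, green, blue), "depth" (480x640 float32, m along the optical axis (not along the pixel's ray), 0 where there is no reading), "intrinsics" (3x3 intrinsics, pixels), "D" ([k1, k2, p1, p2, k3] as OpenCV has them; the pictures are not rectified), "R" (3x3) and "t" (3): a world point X has camera coordinates R X + t. Camera axes: x right, y down, z forward; pixel columns grow to the right and rows downward; lengths in m; the calibration is good to about 2 mm. A picture is of the moment at which its call begins.
- robot.close_job(): hands the job in; it is judged then, once.
The state is a dict: "clock": time; "joint_positions": joint angles; "dq": joint speeds; "tau": joint torques, N m; "position": TCP position; "eef_rot": TCP orientation; "force": force on the tool from outside, world axes, zero at the start; "moment": the same for the moment, N m; "width": finger opening in m; "grasp_force": force on a finger pad.
Only numpy, scipy, OpenCV 4.12 (cv2) and the standard library are available. Lean on these libraries where they do the work, as an engineer would, in place of code of your own. Each camera call takes 0.05 s, during which the arm holds its last target. There are 200 camera calls.

## Working session

There is one attempt and no reset: what is moved stays moved. The work goes in short steps, Python scripts to look and compute and a shell command to move; the robot and the scene stay as the last step left them, time stands still between calls to the robot, and variables do not carry over. Pictures are saved under pics/ and viewed, at most 10 in all, crops included, and the job is handed in when it is done.

```bash
mkdir -p pics
cat > h.py <<'E'
import numpy as np, cv2
from cell import robot
def grab(n,save=None):
    f=robot.grab_frame(n)
    if save: cv2.imwrite('pics/'+save,f['pixels'][:,:,::-1])
    return f
def pts(f):
    K=np.array(f['intrinsics']);D=np.array(f['D']);R=np.array(f['R']);t=np.array(f['t'])
    v,u=np.mgrid[0:480,0:640]
    n=cv2.undistortPoints(np.stack([u.ravel(),v.ravel()],1).astype(float)[:,None],K,D)[:,0]
    d=f['depth'].ravel()[:,None]
    return ((np.c_[n,np.ones(len(n))]*d-t)@R).reshape(480,640,3)
def ray(f,uv,z):
    K=np.array(f['intrinsics']);D=np.array(f['D']);R=np.array(f['R']);t=np.array(f['t'])
    n=cv2.undistortPoints(np.array(uv,float).reshape(-1,1,2),K,D)[:,0]
    d=np.c_[n,np.ones(len(n))]@R; c=-R.T@t
    return c+d*((z-c[2])/d[:,2])[:,None]
E
python3 - <<'E'
from h import *
o=robot.get_obs(); print(o['position'],o['eef_rot'],robot.nose_length,o['width'])
for n in('top','side'):
    f=grab(n,n+'0.png'); print(n,-np.array(f['R']).T@f['t'],np.array(f['R'])[2])
E
```

```text
[0.1817305  0.64964214 0.24744876] [-7.81349154e-05  1.35957173e-01  9.90714385e-01 -8.04963494e-04] 0.017 0.08550801159448343
top [0.43990363 0.22898083 0.90449451] [ 0.1283772  -0.02080444 -0.99150717]
side [ 0.37250163 -0.54511109  0.56366741] [ 0.1797135   0.81469758 -0.55133557]
```

View pics/top0.png

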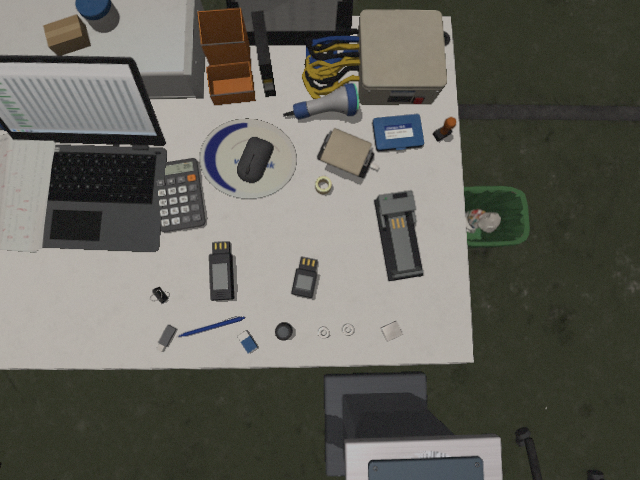

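View pics/side0.png

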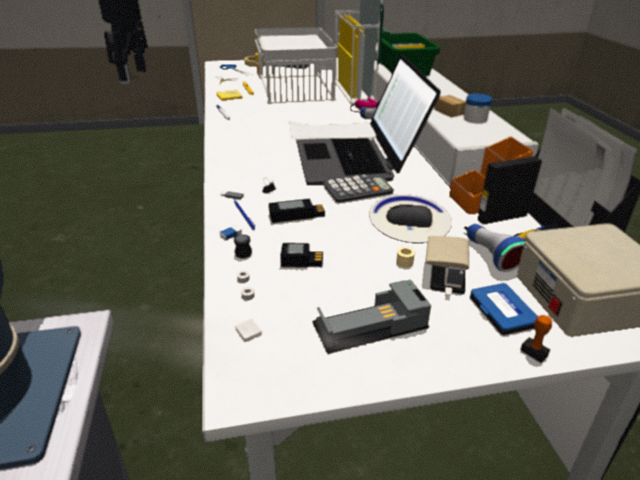

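The top view shows the long pack at about (222,271) with its nose up at (221,246), and the short pack at (306,277). The charger is at (398,235) with its lip at the upper end (397,200). The side view agrees: long pack (297,209), charger (375,315).

Run:
```python
from h import *
f=grab('top'); P=pts(f); px=f['pixels'].astype(int); g=px.max(2)
z=P[...,2]
print('desk z',np.median(z[300:320,260:290]))
def rect(name,roi,mask,h):
    u0,u1,v0,v1=roi; m=np.zeros((480,640),np.uint8); m[v0:v1,u0:u1]=(mask[v0:v1,u0:u1]*255)
    m=cv2.morphologyEx(m,cv2.MORPH_OPEN,np.ones((2,2)))
    c=max(cv2.findContours(m,0,2)[0],key=cv2.contourArea)
    for k in [h]:
        q=ray(f,c.reshape(-1,2),k)[:,:2].astype(np.float32)
        (cx,cy),(a,b),_=r=cv2.minAreaRect(q); B=cv2.boxPoints(r)
        e=[B[1]-B[0],B[2]-B[1]]; e=max(e,key=np.linalg.norm); e=e*np.sign(e[0])
        print(name,k,'c',round(cx,4),round(cy,4),'size',round(a,4),round(b,4),'yaw',round(float(np.arctan2(e[1],e[0])),3))
rois={'long':(198,248,232,310),'short':(285,328,250,305),'chg':(365,435,182,290)}
for n in('long','short'):
    rect(n+' dark all',rois[n],g<120,.015)
    rect(n+' z>22',rois[n],z>.022,.03)
rect('chg dark',rois['chg'],g<150,.006)
rect('chg z>15',rois['chg'],z>.015,.022)
rect('chg z>42',rois['chg'],z>.043,.05)
for n,u,v in(('long top',222,275),('nose',221,247),('floor',403,245),('lip',396,198)): print(n,np.median(P[v-2:v+3,u-2:u+3].reshape(-1,3),0).round(4))
# side view
s=grab('side');Q=pts(s);zq=Q[...,2]
for n,r,lo in(('long',(262,330,190,230),.024),('chg',(305,440,275,355),.044)):
    m=np.zeros((480,640),bool);m[r[2]:r[3],r[0]:r[1]]=1;m&=(zq>lo)&(zq<.056)
    q=Q[m][:,:2].astype(np.float32);print('side',n,len(q),cv2.minAreaRect(q))
```

```text
desk z 0.0011620243117506522
long dark all 0.015 c 0.4937 0.4013 size 0.1233 0.0567 yaw 0.057
long z>22 0.03 c 0.4826 0.4026 size 0.0941 0.0454 yaw 0.046
short dark all 0.015 c 0.478 0.2302 size 0.049 0.0817 yaw -0.219
short z>22 0.03 c 0.4672 0.2346 size 0.0438 0.0537 yaw -0.213
chg dark 0.006 c 0.5647 0.032 size 0.185 0.0868 yaw 0.134
chg z>15 0.022 c 0.5655 0.033 size 0.1765 0.0793 yaw 0.142
chg z>42 0.05 c 0.6257 0.0458 size 0.0418 0.0715 yaw -1.426
long top [0.4866 0.401  0.0308]
nose [0.5449 0.4068 0.0136]
floor [0.5427 0.0322 0.0234]
lip [0.6346 0.0484 0.0513]
side long 538 ((0.48720017075538635, 0.40390461683273315), (0.09431178122758865, 0.04722878709435463), 2.4791793823242188)
side chg 802 ((0.630017101764679, 0.04648720845580101), (0.042756419628858566, 0.07391737401485443), 7.190703392028809)
```

```bash
cat >> h.py <<'E'
from scipy.spatial.transform import Rotation as Ro
def delta(pos,yaw,pitch=0.):
    """tool-frame fractions to bring TCP to pos; pack-frame yaw and nose-down pitch"""
    o=robot.get_obs(); q=o['eef_rot']; R0=Ro.from_quat([q[1],q[2],q[3],q[0]])
    R1=Ro.from_matrix((Ro.from_euler('ZY',[yaw,pitch]).as_matrix())@np.diag([-1.,1,-1]))
    print('t',o['clock'],'xyz',(R0.inv().apply(np.array(pos)-o['position'])).round(4),'rot',((R0.inv()*R1).as_rotvec()/np.pi).round(4))
E
python3 -c "
from h import *
delta([.486,.403,.247],.046)"
```

```text
t 0.2 xyz [-0.3595 -0.1557  0.001 ] rot [-0.0003 -0.     -0.1015]
```

```bash
python3 -m crank '[{"x":-0.36,"y":-0.156,"z":0.0,"rx":0,"ry":0,"rz":-0.1015,"gripper":1},{"x":-0.36,"y":-0.156,"z":0.0,"rx":0,"ry":0,"rz":-0.1015,"gripper":1},{"x":-0.36,"y":-0.156,"z":0.0,"rx":0,"ry":0,"rz":-0.1015,"gripper":1},{"x":-0.36,"y":-0.156,"z":0.0,"rx":0,"ry":0,"rz":-0.1015,"gripper":1},{"x":-0.36,"y":-0.156,"z":0.0,"rx":0,"ry":0,"rz":-0.1015,"gripper":1},{"x":-0.36,"y":-0.156,"z":0.0,"rx":0,"ry":0,"rz":-0.1015,"gripper":1},{"x":-0.36,"y":-0.156,"z":0.0,"rx":0,"ry":0,"rz":-0.1015,"gripper":1},{"x":-0.36,"y":-0.156,"z":0.0,"rx":0,"ry":0,"rz":-0.1015,"gripper":1}]' 60
python3 -c "
from h import *
delta([.486,.403,.022],.046)"
```

```text
clock: 1.0
position: [0.4887, 0.4003, 0.2483]
eef_rot: [0.0, -0.022, 1.0, -0.0]
force: [0.8, -0.1, 0.5]
width: 0.0856
grasp_force: 0.0
t 1.0 xyz [0.0027 0.003  0.2263] rot [-0.0002  0.0001 -0.0005]
```

```bash
python3 -m crank '[{"x":0.002,"y":0.002,"z":0.1,"gripper":1},{"x":0.002,"y":0.002,"z":0.1,"gripper":1},{"x":0.002,"y":0.002,"z":0.18,"gripper":1},{"x":0.002,"y":0.002,"z":0.18,"gripper":1},{"x":0.002,"y":0.002,"z":0.21,"gripper":1},{"x":0.002,"y":0.002,"z":0.226,"gripper":1},{"x":0.002,"y":0.002,"z":0.226,"gripper":1},{"x":0.002,"y":0.002,"z":0.226,"gripper":1}]'
python3 -c "
from h import *
delta([.486,.403,.022],.046)
grab('side','s1.png')"
```

```text
t 1.0 xyz [0.0027 0.003  0.2263] rot [-0.0002  0.0001 -0.0005]validation failed for argument at $[0]...
```

View pics/s1.png

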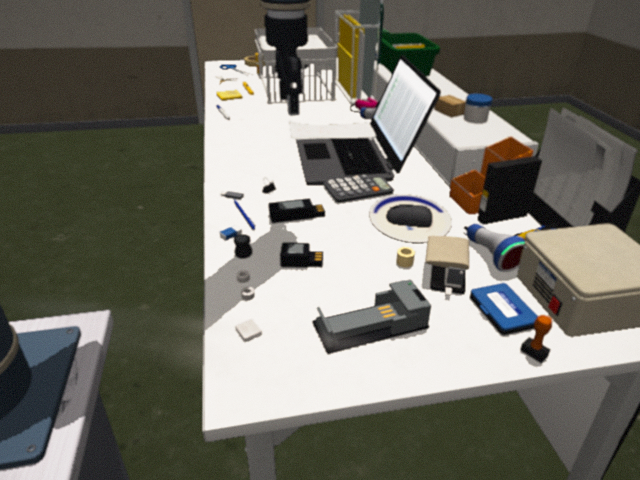

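The move was refused because every key has to be given. The picture shows the gripper still hovering at (290,90), above the pack at (297,209).

```bash
python3 -m crank '[{"x":0.002,"y":0.002,"z":0.1,"rx":0,"ry":0,"rz":0,"gripper":1},{"x":0.002,"y":0.002,"z":0.1,"rx":0,"ry":0,"rz":0,"gripper":1},{"x":0.002,"y":0.002,"z":0.18,"rx":0,"ry":0,"rz":0,"gripper":1},{"x":0.002,"y":0.002,"z":0.18,"rx":0,"ry":0,"rz":0,"gripper":1},{"x":0.002,"y":0.002,"z":0.21,"rx":0,"ry":0,"rz":0,"gripper":1},{"x":0.002,"y":0.002,"z":0.226,"rx":0,"ry":0,"rz":0,"gripper":1},{"x":0.002,"y":0.002,"z":0.226,"rx":0,"ry":0,"rz":0,"gripper":1},{"x":0.002,"y":0.002,"z":0.226,"rx":0,"ry":0,"rz":0,"gripper":1}]'
python3 -c "
from h import *
delta([.486,.403,.022],.046)
grab('side','s2.png')"
```

```text
clock: 1.85
position: [0.4844, 0.4049, 0.0225]
eef_rot: [-0.0, -0.023, 1.0, -0.0]
force: [0.8, 0.8, 0.6]
width: 0.0855
grasp_force: 0.0
t 1.85 xyz [-0.0015 -0.002   0.0005] rot [-0.     -0.0001  0.0001]
```

View pics/s2.png

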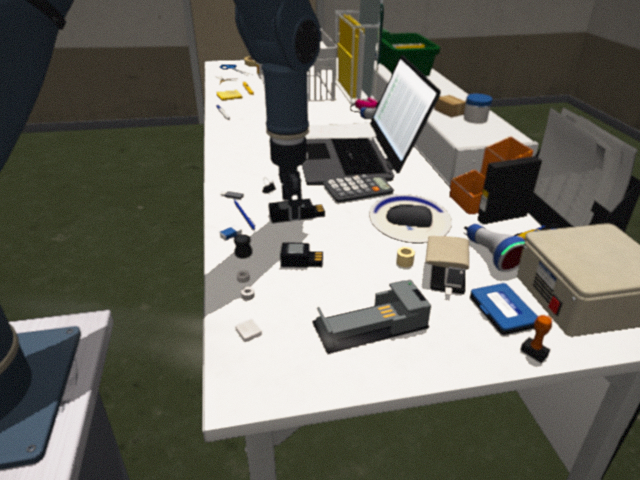

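The fingers straddle the body at about (292,205), with the nose clear at (318,211). I'll close on it next.

```bash
python3 -m crank '[{"x":0,"y":0,"z":0,"rx":0,"ry":0,"rz":0,"gripper":-1},{"x":0,"y":0,"z":0,"rx":0,"ry":0,"rz":0,"gripper":-1},{"x":0,"y":0,"z":0,"rx":0,"ry":0,"rz":0,"gripper":-1},{"x":0,"y":0,"z":0,"rx":0,"ry":0,"rz":0,"gripper":-1},{"x":0,"y":0,"z":0,"rx":0,"ry":0,"rz":0,"gripper":-1},{"x":0,"y":0,"z":0,"rx":0,"ry":0,"rz":0,"gripper":-1},{"x":0,"y":0,"z":0,"rx":0,"ry":0,"rz":0,"gripper":-1},{"x":0,"y":0,"z":0,"rx":0,"ry":0,"rz":0,"gripper":-1}]' 60
python3 -m crank '[{"x":0,"y":0,"z":-0.05,"rx":0,"ry":0,"rz":0,"gripper":-1},{"x":0,"y":0,"z":-0.1,"rx":0,"ry":0,"rz":0,"gripper":-1},{"x":0,"y":0,"z":-0.15,"rx":0,"ry":0,"rz":0,"gripper":-1},{"x":0,"y":0,"z":-0.15,"rx":0,"ry":0,"rz":0,"gripper":-1},{"x":0,"y":0,"z":-0.15,"rx":0,"ry":0,"rz":0,"gripper":-1},{"x":0,"y":0,"z":-0.15,"rx":0,"ry":0,"rz":0,"gripper":-1}]'
python3 - <<'E'
from h import *
# charger, refined: top view, z bands along its axis; pack in hand: side depth
f=grab('top');P=pts(f);z=P[...,2];m=np.zeros((480,640),bool);m[182:290,365:435]=1
yaw=.138;c,s=np.cos(yaw),np.sin(yaw);O=np.array([.562,.034])
L=(P[...,:2]-O)@np.array([[c,-s],[s,c]])
for n,k in(('block',(z>.046)&(z<.056)),('floor',(z>.019)&(z<.026)),('stop',(z>.03)&(z<.042)&(L[...,0]<-.04)),('foot',(z>.003)&(z<.010)),('cheek',(z>.032)&(z<.04)&(L[...,0]>0))):
    q=L[m&k]; print(n,len(q),np.percentile(q,[2,50,98],axis=0).round(4).tolist() if len(q) else '')
q=P[m&(z>.046)][:,:2].astype(np.float32)
delta([.5,.1,.17],.138)
E
```

```text
clock: 2.7
position: [0.4849, 0.4051, 0.0234]
eef_rot: [0.001, -0.023, 1.0, 0.001]
force: [-0.6, -1.0, 7.0]
width: 0.0427
grasp_force: 62.2
clock: 3.3
position: [0.4836, 0.404, 0.1709]
eef_rot: [-0.001, -0.023, 1.0, -0.001]
force: [-1.2, 0.0, -2.8]
width: 0.0432
grasp_force: 62.7
block 697 [[0.0469, -0.0294], [0.0668, 0.0049], [0.0872, 0.038]]
floor 1033 [[-0.0711, -0.0162], [-0.0098, 0.0037], [0.0491, 0.0309]]
stop 121 [[-0.0809, -0.0235], [-0.0767, 0.0032], [-0.072, 0.0316]]
foot 1458 [[-0.0992, -0.0738], [-0.0174, 0.0219], [0.1159, 0.0756]]
cheek 116 [[0.0229, -0.0303], [0.0379, 0.0337], [0.0802, 0.0392]]
t 3.35 xyz [-0.0025 -0.3044  0.0011] rot [-0.0007 -0.0009 -0.0292]
```

```bash
cat >> h.py <<'E'
CY=.138; CO=np.array([.561,.0379,0]); CR=Ro.from_euler('Z',CY)
OFF=np.array([0.,0,.0084])   # TCP in pack frame
def tip(x,zb,pitch,y=0.):
    """nose-tip underside edge at (x,y,zb) in charger frame, nose-down pitch"""
    r=CR*Ro.from_euler('Y',pitch)
    p=CO+CR.apply([x,y,zb])+r.apply(OFF-np.array([.073,0,-.015]))
    print('TCP',p.round(4)); delta(p,CY,pitch)
E
python3 -c "
from h import *
tip(.025,.085,.26)"
```

```text
TCP [0.5218 0.0325 0.1264]
t 3.35 xyz [-0.0213 -0.3727  0.0448] rot [ 0.0032  0.0818 -0.0292]
```

```bash
python3 -m crank '[{"x":-0.021,"y":-0.373,"z":0.0,"rx":0.003,"ry":0.082,"rz":-0.029,"gripper":-1},{"x":-0.021,"y":-0.373,"z":0.0,"rx":0.003,"ry":0.082,"rz":-0.029,"gripper":-1},{"x":-0.021,"y":-0.373,"z":0.0,"rx":0.003,"ry":0.082,"rz":-0.029,"gripper":-1},{"x":-0.021,"y":-0.373,"z":0.0,"rx":0.003,"ry":0.082,"rz":-0.029,"gripper":-1},{"x":-0.021,"y":-0.373,"z":0.0,"rx":0.003,"ry":0.082,"rz":-0.029,"gripper":-1},{"x":-0.021,"y":-0.373,"z":0.0,"rx":0.003,"ry":0.082,"rz":-0.029,"gripper":-1},{"x":-0.021,"y":-0.373,"z":0.02,"rx":0.003,"ry":0.082,"rz":-0.029,"gripper":-1},{"x":-0.021,"y":-0.373,"z":0.045,"rx":0.003,"ry":0.082,"rz":-0.029,"gripper":-1}]'
python3 -m crank '[{"x":0,"y":0,"z":0,"rx":0,"ry":0,"rz":0,"gripper":-1},{"x":0,"y":0,"z":0,"rx":0,"ry":0,"rz":0,"gripper":-1},{"x":0,"y":0,"z":0,"rx":0,"ry":0,"rz":0,"gripper":-1}]'
python3 - <<'E'
from h import *
tip(.025,.085,.26)
s=grab('side')
i=s['pixels'][200:380,270:470,::-1]
cv2.imwrite('pics/s3.png',cv2.resize(i,None,fx=3.3,fy=3.3,interpolation=cv2.INTER_CUBIC))
grab('top','t3.png')
E
```

```text
clock: 4.15
position: [0.5235, 0.0279, 0.1273]
eef_rot: [-0.127, -0.066, 0.99, -0.009]
force: [1.1, -0.0, -2.5]
width: 0.043
grasp_force: 62.7
clock: 4.45
position: [0.5225, 0.0346, 0.127]
eef_rot: [-0.129, -0.069, 0.989, -0.007]
force: [0.2, 0.1, -2.5]
width: 0.0429
grasp_force: 62.5
TCP [0.5218 0.0325 0.1264]
t 4.45 xyz [ 0.0008 -0.002   0.0008] rot [0.001  0.0005 0.0006]
```

View pics/s3.png

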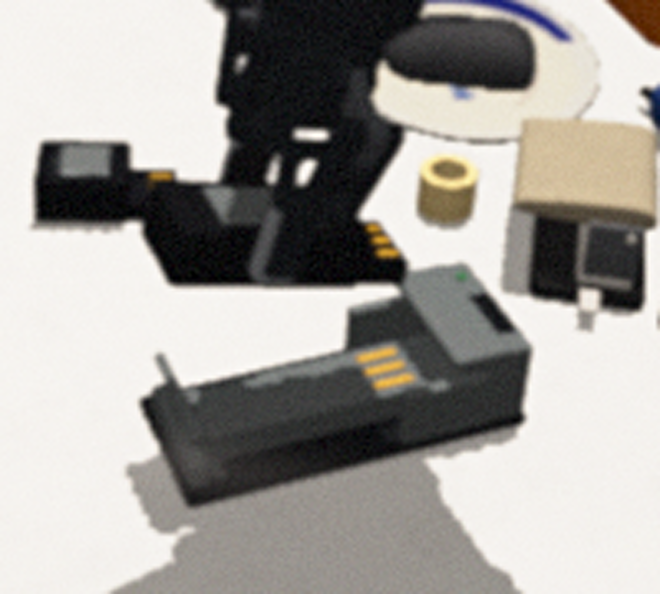

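The pack is held nose-down above the bay. Its near lower nose corner is at crop (405,280) and its near lower rear corner at crop (172,282). I'll check these by casting rays onto the pack's side plane.

Run:
```python
from h import *
s=grab('side');R=np.array(s['R']);t=np.array(s['t']);C=-R.T@t
def onside(uv,y):
    n=cv2.undistortPoints(np.array(uv,float).reshape(-1,1,2),np.array(s['intrinsics']),np.array(s['D']))[0,0]
    d=CR.inv().apply(np.r_[n,1]@R); c=CR.inv().apply(C-CO); return (c+d*(y-c[1])/d[1]).round(4)
o=robot.get_obs();q=o['eef_rot'];A=CR.inv()*Ro.from_quat([q[1],q[2],q[3],q[0]])
Rp=A.as_matrix()@np.diag([-1.,1,-1]);pc=CR.inv().apply(o['position']-CO)-Rp@OFF
for n,l,uv in(('nose',[.073,-.018,-.015],(392.7,284.8)),('rear',[-.047,-.022,-.015],(322.1,285.5))):
    e=pc+Rp@l; print(n,'expected',e.round(4),'seen',onside(uv,e[1]))
# lip edge near corner seen, crop (463,362)->lower lip/top-face corner: top face z=.05, compare floor-facing edge
print('block near top corner(true x .048? z .05):',onside((270+463/3.3,200+362/3.3),-.038))
f=grab('top');P=pts(f)
m=np.zeros((480,640),bool);m[180:300,340:450]=1;m&=(P[...,2]>.07)&(P[...,2]<.155)
L=CR.inv().apply(P[m]-CO); 
X=L@Rp-pc@Rp   # pack coordinates
k=(abs(X[:,0]-.06)<.012)&(abs(X[:,2]+.002)<.006); print('nose top pts',k.sum(),np.percentile(X[k],[2,50,98],axis=0).round(4))
```

```text
nose expected [ 0.0264 -0.0159  0.0864] seen [ 0.0292 -0.0159  0.0889]
rear expected [-0.0897 -0.0202  0.1169] seen [-0.0853 -0.0202  0.1196]
block near top corner(true x .048? z .05): [ 0.0517 -0.038   0.0513]
nose top pts 89 [[ 0.0533 -0.0009 -0.0055]
 [ 0.0634  0.01   -0.0014]
 [ 0.0716  0.0175  0.0009]]
```

```bash
python3 -c "
from h import *
tip(.030,.027,.20)"
```

```text
TCP [0.5245 0.0328 0.0644]
t 4.65 xyz [-0.0175 -0.0018  0.0608] rot [ 0.0008 -0.0181  0.0006]
```

```bash
python3 -m crank '[{"x":-0.006,"y":-0.002,"z":0.02,"rx":0.001,"ry":-0.006,"rz":0,"gripper":-1},{"x":-0.012,"y":-0.002,"z":0.04,"rx":0.001,"ry":-0.012,"rz":0,"gripper":-1},{"x":-0.0175,"y":-0.002,"z":0.055,"rx":0.001,"ry":-0.018,"rz":0,"gripper":-1},{"x":-0.0175,"y":-0.002,"z":0.061,"rx":0.001,"ry":-0.018,"rz":0,"gripper":-1},{"x":-0.0175,"y":-0.002,"z":0.061,"rx":0.001,"ry":-0.018,"rz":0,"gripper":-1},{"x":-0.0175,"y":-0.002,"z":0.061,"rx":0.001,"ry":-0.018,"rz":0,"gripper":-1}]'
python3 -c "
from h import *
tip(.030,.027,.20)
tip(.059,.0255,.20)
s=grab('side');i=s['pixels'][200:380,270:470,::-1]
cv2.imwrite('pics/s4.png',cv2.resize(i,None,fx=3.3,fy=3.3,interpolation=cv2.INTER_CUBIC))"
```

```text
clock: 5.25
position: [0.5246, 0.0317, 0.0645]
eef_rot: [-0.1, -0.069, 0.993, -0.007]
force: [1.1, 0.3, -1.3]
width: 0.0432
grasp_force: 62.6
TCP [0.5245 0.0328 0.0644]
t 5.25 xyz [0.     0.0011 0.0001] rot [-0.0003 -0.0002  0.0001]
TCP [0.5532 0.0368 0.0629]
t 5.25 xyz [-0.0287  0.0011 -0.0042] rot [-0.0003 -0.0002  0.0001]
```

View pics/s4.png

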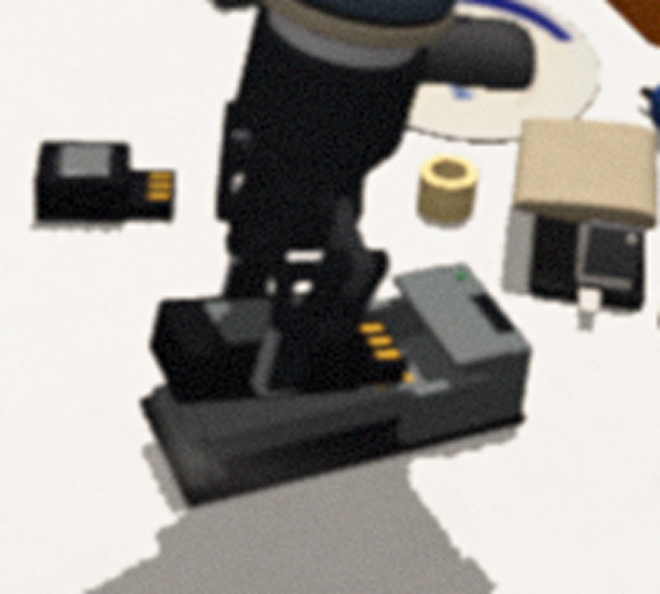

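The nose tip at crop (408,378) is in the bay between the cheeks, just short of the lip edge at (400–460,280–360). The rear end at (165,370) is raised. I'll push it under the lip.

```bash
python3 -m crank '[{"x":-0.007,"y":0.0005,"z":-0.001,"rx":0,"ry":0,"rz":0,"gripper":-1},{"x":-0.014,"y":0.001,"z":-0.002,"rx":0,"ry":0,"rz":0,"gripper":-1},{"x":-0.021,"y":0.001,"z":-0.003,"rx":0,"ry":0,"rz":0,"gripper":-1},{"x":-0.0285,"y":0.001,"z":-0.004,"rx":0,"ry":0,"rz":0,"gripper":-1},{"x":-0.0285,"y":0.001,"z":-0.004,"rx":0,"ry":0,"rz":0,"gripper":-1},{"x":-0.0285,"y":0.001,"z":-0.004,"rx":0,"ry":0,"rz":0,"gripper":-1},{"x":-0.0285,"y":0.001,"z":-0.004,"rx":0,"ry":0,"rz":0,"gripper":-1}]'
python3 -c "
from h import *
tip(.059,.0255,.20)
tip(.059,.0245,.10)
tip(.059,.023,.0)"
```

```text
clock: 6.0
position: [0.5521, 0.0363, 0.062]
eef_rot: [-0.1, -0.069, 0.993, -0.007]
force: [-0.7, -0.1, -2.8]
width: 0.043
grasp_force: 62.6
TCP [0.5532 0.0368 0.0629]
t 6.0 xyz [-0.0009  0.0004 -0.0012] rot [-0.0002 -0.0006 -0.    ]
TCP [0.5498 0.0363 0.0551]
t 6.0 xyz [0.0009 0.0004 0.0072] rot [-0.0002 -0.0324 -0.    ]
TCP [0.5471 0.036  0.0464]
t 6.0 xyz [0.0018 0.0004 0.0162] rot [-0.0002 -0.0642  0.    ]
```

```bash
python3 -m crank '[{"x":0.0003,"y":0,"z":0.0036,"rx":0,"ry":-0.016,"rz":0,"gripper":-1},{"x":0.0009,"y":0,"z":0.0072,"rx":0,"ry":-0.032,"rz":0,"gripper":-1},{"x":0.0013,"y":0,"z":0.0115,"rx":0,"ry":-0.048,"rz":0,"gripper":-1},{"x":0.0018,"y":0,"z":0.016,"rx":0,"ry":-0.064,"rz":0,"gripper":-1},{"x":0.0018,"y":0,"z":0.016,"rx":0,"ry":-0.064,"rz":0,"gripper":-1},{"x":0.0018,"y":0,"z":0.016,"rx":0,"ry":-0.064,"rz":0,"gripper":-1},{"x":0.0018,"y":0,"z":0.016,"rx":0,"ry":-0.064,"rz":0,"gripper":-1}]'
python3 -c "
from h import *
tip(.059,.0225,.0)
s=grab('side');i=s['pixels'][200:380,270:470,::-1]
cv2.imwrite('pics/s5.png',cv2.resize(i,None,fx=3.3,fy=3.3,interpolation=cv2.INTER_CUBIC))"
```

```text
clock: 6.7
position: [0.5483, 0.0358, 0.047]
eef_rot: [-0.0, -0.069, 0.998, -0.0]
force: [-1.3, -0.1, -1.7]
width: 0.043
grasp_force: 62.6
TCP [0.5471 0.036  0.0459]
t 6.7 xyz [0.0011 0.0003 0.0011] rot [-0.0002 -0.0001  0.    ]
```

View pics/s5.png

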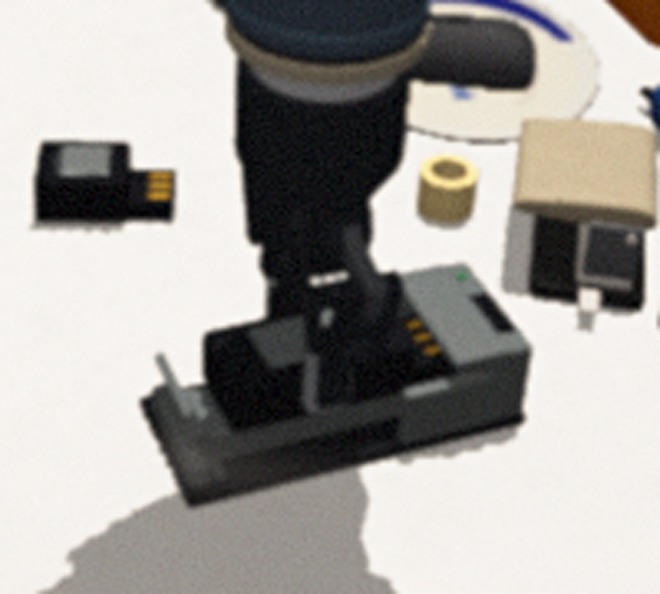

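The pack lies level in the bay. The nose contacts at crop (425,338) show just outside the lip, and there is a small gap to the stop at (200,400). I'll lower the last millimetre, then release.

```bash
python3 -m crank '[{"x":0.0005,"y":0,"z":0.0015,"rx":0,"ry":0,"rz":0,"gripper":-1},{"x":0.0005,"y":0,"z":0.0015,"rx":0,"ry":0,"rz":0,"gripper":-1},{"x":0.0005,"y":0,"z":0.0015,"rx":0,"ry":0,"rz":0,"gripper":-1}]'
python3 -m crank '[{"x":0,"y":0,"z":0,"rx":0,"ry":0,"rz":0,"gripper":0.5},{"x":0,"y":0,"z":0,"rx":0,"ry":0,"rz":0,"gripper":0.7},{"x":0,"y":0,"z":0,"rx":0,"ry":0,"rz":0,"gripper":0.7},{"x":0,"y":0,"z":0,"rx":0,"ry":0,"rz":0,"gripper":0.7},{"x":0,"y":0,"z":0,"rx":0,"ry":0,"rz":0,"gripper":0.7}]'
python3 -m crank '[{"x":0,"y":0,"z":-0.02,"rx":0,"ry":0,"rz":0,"gripper":0.7},{"x":0,"y":0,"z":-0.05,"rx":0,"ry":0,"rz":0,"gripper":0.7},{"x":0.05,"y":0,"z":-0.1,"rx":0,"ry":0,"rz":0,"gripper":0.7},{"x":0.05,"y":0.05,"z":-0.15,"rx":0,"ry":0,"rz":0,"gripper":0.7},{"x":0.05,"y":0.1,"z":-0.2,"rx":0,"ry":0,"rz":0,"gripper":0.7},{"x":0.05,"y":0.15,"z":-0.2,"rx":0,"ry":0,"rz":0,"gripper":0.7},{"x":0.05,"y":0.2,"z":-0.2,"rx":0,"ry":0,"rz":0,"gripper":0.7},{"x":0.05,"y":0.2,"z":-0.2,"rx":0,"ry":0,"rz":0,"gripper":0.7}]'
python3 - <<'E'
from h import *
s=grab('side');i=s['pixels'][200:380,270:470,::-1]
cv2.imwrite('pics/s6.png',cv2.resize(i,None,fx=3.3,fy=3.3,interpolation=cv2.INTER_CUBIC))
for n in('top','side'):
    f=grab(n);P=pts(f);L=CR.inv().apply(P.reshape(-1,3)-CO)
    k=(L[:,2]>.044)&(L[:,2]<.06)&(L[:,0]>-.07)&(L[:,0]<.03)&(abs(L[:,1])<.03);q=L[k]
    A=np.c_[q[:,:2],np.ones(len(q))];print(n,len(q),np.linalg.lstsq(A,q[:,2],rcond=None)[0].round(4),np.percentile(q,[2,50,98],axis=0).round(4).tolist(),cv2.minAreaRect(q[:,:2].astype(np.float32)))
E
```

```text
clock: 7.05
position: [0.5478, 0.0357, 0.0454]
eef_rot: [0.0, -0.069, 0.998, -0.0]
force: [2.0, -1.1, 0.8]
width: 0.0431
grasp_force: 62.7
clock: 7.55
position: [0.5471, 0.0356, 0.0452]
eef_rot: [-0.0, -0.069, 0.998, -0.0]
force: [-0.2, 0.3, 0.3]
width: 0.0725
grasp_force: 0.0
clock: 8.35
position: [0.4694, 0.2295, 0.2465]
eef_rot: [0.001, -0.069, 0.998, 0.0]
force: [1.5, -0.3, 1.1]
width: 0.0726
grasp_force: 0.0
top 810 [-0.0046 -0.0091  0.0531] [[-0.0571, -0.0205, 0.0495], [-0.0083, -0.0025, 0.0532], [0.0284, 0.0207, 0.0564]] ((-0.015226569026708603, -0.00015553459525108337), (0.0433347150683403, 0.09021331369876862), 89.74597930908203)
side 1267 [0.0088 0.0713 0.0524] [[-0.0579, -0.0237, 0.0448], [-0.0167, -0.0069, 0.0525], [0.028, 0.0182, 0.0546]] ((-0.014529772102832794, -0.002106267958879471), (0.08913329988718033, 0.04739220440387726), 0.906195878982544)
```

View pics/s6.png

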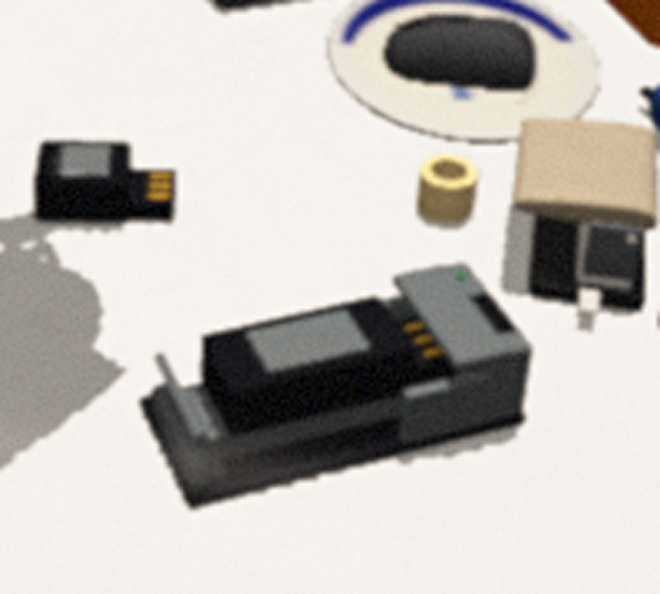

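The pack lies flat and released. Its rear face is at about x = -59 mm, so the tip is near +60 mm. Its top is at about 52–53 mm, and the short pack at (85,180) hasn't moved.

```bash
python3 -c "
from cell import robot
print(robot.close_job())"
```

```text
the job is handed in; nothing more can be done
None
```

The longer pack is in the charger, hooked under the lip nose first and then swung down flat and released; the short pack was left alone, and I handed the job in at about 8.5 s (no verdict was returned).

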